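# Drift a stuck cast bar out of a graphite rod mould

## Robot

A 6-joint arm with a two-finger parallel gripper is mounted at the origin on a cart in front of the work surface, level with it; the furniture and walls round the work are solid. World frame = base frame: x ahead of the robot, y to its left, z up, the work surface at z = 0. Lengths are in m, angles in degrees, forces in N, time in s.
With the tool pointing down it reaches from about 0.375 to 0.9 m from the base axis. Payload 3.1 kg.
Tool frame: the origin (TCP) lies midway between the tips of the shut fingers; the grasp point (between the pads) lies 19 mm behind it; z points along the fingers, y is the line along which they close (so a half turn about z gives the same grasp; the last joint's range is limited). The gripper opens to 87 mm and grips with 3 to 60 N. Pads are 19 mm wide; open, the fingers measure 117 mm over their backs; the gripper's body (75 mm by 190 mm) begins 51 mm behind the grasp point.
Start: joints at [-84.082, 30.224, 82.088, -0, 67.689, -10.227], TCP at [0.174, -0.6, 0.223] pointing down, gripper open.
Joint ranges: [-176.69, 176.69], [-43.24, 126.21], [12.49, 139.97], [-82, 262], [0, 151.66], [-163.58, 163.58]. Speed limits (degrees/s): [159.86, 159.86, 180, 180, 180, 180].

## Interface

Orientations are given as a 3x3 rotation matrix whose columns are the frame's x, y, z axes.
In Python, from rig import bot, capture gives the robot as it stands.
- The arm moves only by the shell command python3 -m handwheel 'ROWS'. ROWS is a JSON list that holds a single list of rows (three levels of brackets), with 1 to 20 rows, each of 7 numbers: dx, dy, dz in cm, then a rotation vector rx, ry, rz in units of 4 degrees, then the opening from 0.0 (shut) to 1.0 (fully open); each row is the pose to reach, as a shift and turn from the pose commanded when the command began, along the tool's axes at that moment; what a row does not reach only later rows make up. A row lasts 1/10 s, in which the tool goes at most 0.05 m and 8.59 degrees, less where a joint would pass 70% of its speed; a pose out of reach is approached as far as the arm can. The fingers move at their own pace and stop on an object; the grip force is fixed at half the most. Time passes only in rows, so rows that do not move let the fingers close. It prints the time, the measured TCP pose, the force, the opening and the grip force at its end. Input that does not fit is refused with a message, and nothing moves.
- bot.read_state(): the state, without advancing time (a new reading comes with each control period).
- capture(name): name is "scene" or "top" or "wrist"; returns a dict with "color" (480x640x3 uint8, red, green, blue), "K" (3x3 intrinsics, pixels), "D" ([k1, k2, p1, p2, k3] as OpenCV has them; the pictures are not rectified), "view" (4x4, takes a point from world to camera coordinates); the wrist camera has in their place "mount" (4x4, takes a point from camera to tool coordinates, whose origin is the TCP and whose axes are the flange's). Camera axes: x right, y up, looking along -z (the intrinsics and any distortion apply to the point x, -y, -z); pixel columns grow to the right and rows downward; lengths in m; the calibration is good to about 2 mm. A picture is of the moment at which its call begins: read the wrist's pose just before it. There is no depth.
- bot.hand_in(): hands the job in; it is judged then, once.
The state is a dict: "time_s": time; "joint_positions": joint angles; "qvel": joint speeds; "tau": joint torques, N m; "position": TCP position; "tcp_rot": TCP orientation; "force": force on the tool from outside, world axes, zero at the start; "moment": the same for the moment, N m; "opening": opening from 0.0 (shut) to 1.0 (fully open); "grasp_force": force on a finger pad.
Only numpy, scipy, OpenCV 4.12 (cv2) and the standard library are available. Lean on these libraries where they do the work, as an engineer would, in place of code of your own. Each camera call takes 0.05 s, during which the arm holds its last target. There are 200 camera calls.

## Task

The cast brass bar has stuck near the foot of the upright graphite rod mould. Tip the mould gently into the sloping V of the wooden knock-out rest, mouth uphill and foot against the steel end stop, then feel the drift's brass nose down the bore and press until the bar comes right out of the foot into the felt-lined trough, never knocking or forcing the brittle graphite. Leave the empty mould lying in the V, draw the drift out and lay it flat on the tray floor, and do not disturb the other tools.

Things in the scene. Friction and masses are not known exactly. Their poses are not given: they have to be found in the camera images.
- mould: dark-grey graphite tube, two thin steel bands, 44 mm outside, 90 mm long, 0.25 kg, loose; starts upright on its foot. Origin: centre of the foot face; +z up the axis to the mouth (turn about z is arbitrary). A 26 mm bore runs right through, both ends open; the top 12 mm widen as a funnel to 37 mm. Brittle: over 30 N from the drift, or 45 N from the rest, chips it.
- mould_mouth (a point): centre of the mould's mouth, on the axis, 90 mm above the foot
- bar: loose round brass bar inside the bore, 24 mm diameter, 50 mm long, 0.19 kg; origin at its middle, z along it. Starts with its lower end 8 to 18 mm above the mould's foot, gripped by flux glaze on the bore wall 24 mm above the foot: carrying and tipping do not free it, a steady push of 12 to 20 N moves it, and once its upper end is past the glaze it slides out or can be pushed on.
- rest: fixed dark wooden knock-out rest, 172 x 80 mm, 100 mm high; origin on the tray floor. Its -x end (roughly to the robot's right) is a felt trough, x -95 to -34 mm, 62 mm wide, walls 37 mm high. From it a 45 degree ramp rises to +x, then a steel stop (two cheeks; bar passes between), then an open V of two rails, 68 mm up the slope, 38 mm wide; fingers can straddle the mould there.
- rest_seat (a point): where the centre of the mould's foot lies when seated in the V against the stop: (0, 0, 62) mm in the rest's frame. The seated mould's axis rises from here along the rest's (1, 0, 1) direction; its mouth is then at (64, 0, 126) mm. Gravity holds it there.
- drift: loose ramrod, 165 mm, 0.08 kg, lying on the tray, nose roughly to the robot's right. Origin on its axis where handle and shank meet, 11 mm above the tray; +x toward the nose. Square pale wooden handle 22 x 22 mm, x -55 to 0 mm; aluminium shank 14 mm diameter, x 0 to 97; brass nose 22 mm diameter, tapered at the end, x 97 to 110.
- drift_nose (a point): end of the drift's brass nose, on its axis (110 mm from the drift's origin)
- drift_grip (a point): middle of the drift's wooden handle, on its axis (27.5 mm behind the drift's origin)
- bench_block: bystander: steel block, 75 x 75 x 22 mm, loose; origin at the centre of its underside
- pliers_teal: bystander: flat-nose pliers with teal handles, 149 mm long, 36 mm wide, 12 mm high, lying on the tray; origin at the middle of the underside, long axis y
- white_pot: bystander: small white open plastic pot, 42 mm diameter, 34 mm high; origin at the centre of its underside
- cutters_yellow: bystander: cutters with yellow and black handles, 138 mm long, 38 mm wide, 12 mm high, lying on the tray; origin at the middle of the underside, long axis y

How it is judged (in metres and radians):
On the way, in this order (a step that is already met when the one before it is completed fails the run):
1. the mould, bar still inside, lies in the V: foot at the stop, mouth uphill (distance between mould and rest_seat below 0.009 m and angle between mould's own z axis and vertical between 0.7 and 0.87 rad and x of mould_mouth in the frame of rest above 0.05 m and z of bar in the frame of mould above 0.012 m), for 0.2 s.
2. the drift's nose, inside the bore, presses on the bar (contact force between drift and bar above 4 N and z of drift_nose in the frame of mould between 0.01 and 0.078 m), for 0.04 s.
3. the bar has come right out of the mould's foot (z of bar in the frame of mould below -0.026 m), for 0.1 s.
At the end, for the whole second after the job is handed in: Mould in the V, foot within 9 mm of the seat, mouth uphill, 45 degrees (+/- 5); bar wholly out of the mould and at rest in the rest's trough (leaning on the ramp is fine); drift flat (within 7 degrees) on the tray floor; all at rest and released (distance between mould and rest_seat below 0.009 m and angle between mould's own z axis and vertical between 0.7 and 0.87 rad and x of mould_mouth in the frame of rest above 0.05 m and z of bar in the frame of mould below -0.026 m and x of bar in the frame of rest between -0.095 and 0 m and y of bar in the frame of rest between -0.031 and 0.031 m and z of bar in the frame of rest between 0 and 0.055 m and linear speed of each of bar, drift, mould below 0.02 m/s and angle between drift's own x axis and vertical between 1.45 and 1.69 rad and height (world z) of drift between 0 and 0.02 m); the robot touches nothing.
It fails at once if the drift is forced against the graphite mould with more than 30 N (contact force between drift and mould above 30 N).
It fails at once if the mould is knocked or pressed against the rest with more than 45 N (contact force between mould and rest above 45 N).
It fails at once if a bystander tool is moved by more than 25 mm (distance of any of bench_block, pliers_teal, white_pot, cutters_yellow from where it was at the start of the episode above 0.025 m).
It also fails if it takes over 72 s, if anything falls off the work surface, if the arm or the gripper's body presses on something with over 40 N, if the wrist force passes 120 N, or if a joint passes its speed limit or range.

## Working session

There is one attempt and no reset: what is moved stays moved. The work goes in short steps, Python scripts to look and compute and a shell command to move; the robot and the scene stay as the last step left them, time stands still between calls to the robot, and variables do not carry over. Pictures are saved under pics/ and viewed, at most 10 in all, crops included, and the job is handed in when it is done.

```bash
mkdir -p pics; ls
cat > h.py <<'E'
import numpy as np, cv2
from rig import bot, capture
def grab(n):
    s=bot.read_state(); c=capture(n)
    if n=="wrist":
        T=np.eye(4);T[:3,:3]=np.array(s["tcp_rot"]);T[:3,3]=s["position"]
        c["c2w"]=T@np.array(c["mount"])
    else: c["c2w"]=np.linalg.inv(np.array(c["view"]))
    for k in("K","D"): c[k]=np.array(c[k],float)
    return c
def save(c,n): cv2.imwrite("pics/"+n+".png",c["color"][:,:,::-1])
def ray(c,px):
    u=cv2.undistortPoints(np.array(px,float).reshape(-1,1,2),c["K"],c["D"])[:,0]
    d=np.c_[u[:,0],-u[:,1],-np.ones(len(u))]@c["c2w"][:3,:3].T
    return c["c2w"][:3,3],d
def onz(c,px,z):
    o,d=ray(c,px); return o+d*((z-o[2])/d[:,2])[:,None]
def tri(c1,p1,c2,p2):
    o1,d1=ray(c1,[p1]);o2,d2=ray(c2,[p2]);A=np.c_[d1[0],-d2[0]]
    t=np.linalg.lstsq(A,o2-o1,rcond=None)[0]
    a=o1+t[0]*d1[0];b=o2+t[1]*d2[0];return (a+b)/2,np.linalg.norm(a-b)
def proj(c,P):
    w=np.linalg.inv(c["c2w"]);q=np.atleast_2d(P)@w[:3,:3].T+w[:3,3]
    q=q*[1,-1,-1];return cv2.projectPoints(q,np.zeros(3),np.zeros(3),c["K"],c["D"])[0][:,0]
E
python3 - <<'E'
from h import *
for n in("scene","top"):
    c=grab(n);save(c,n+"0");print(n,c["c2w"].round(3).tolist(),c["K"].round(0).tolist())
print(bot.read_state())
E
```

```text
pics
scene [[-0.603, 0.493, -0.627, 0.012], [-0.797, -0.393, 0.458, 0.456], [-0.021, 0.776, 0.631, 0.598], [0.0, 0.0, 0.0, 1.0]] [[544.0, 0.0, 324.0], [0.0, 544.0, 240.0], [0.0, 0.0, 1.0]]
top [[0.021, 0.997, -0.074, 0.447], [-1.0, 0.022, 0.01, 0.063], [0.011, 0.074, 0.997, 0.979], [0.0, 0.0, 0.0, 1.0]] [[588.0, 0.0, 318.0], [0.0, 588.0, 232.0], [0.0, 0.0, 1.0]]
{'time_s': 0.1, 'joint_positions': array([-8.40831397e+01,  3.02705723e+01,  8.21481869e+01, -9.78031117e-04,
        6.76894650e+01, -1.02279559e+01]), 'qvel': array([-0.00581497, -0.05491037, -0.02744233, -0.06800272, -0.00242347,
       -0.05091062]), 'tau': array([-2.56533958e-04, -4.40984988e+01, -1.77150124e+01,  6.34484715e-02,
        5.33373782e-02, -4.11994449e-05]), 'position': array([ 0.17374   , -0.59969041,  0.22170714]), 'tcp_rot': array([[ 9.60560175e-01,  2.78072125e-01, -2.10422302e-04],
       [ 2.78072020e-01, -9.60558394e-01,  1.87717724e-03],
       [ 3.19867756e-04, -1.86165426e-03, -9.99998216e-01]]), 'force': array([-0.03242993,  0.11891481, -0.27630791]), 'moment': array([-0.03735223,  0.07222193,  0.03560472]), 'grasp_force': 0.0, 'opening': 0.9959139850639768}
```

View pics/scene0.png

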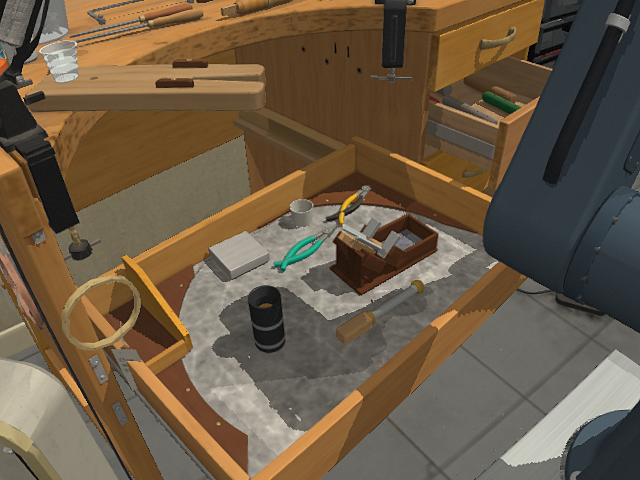

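View pics/top0.png

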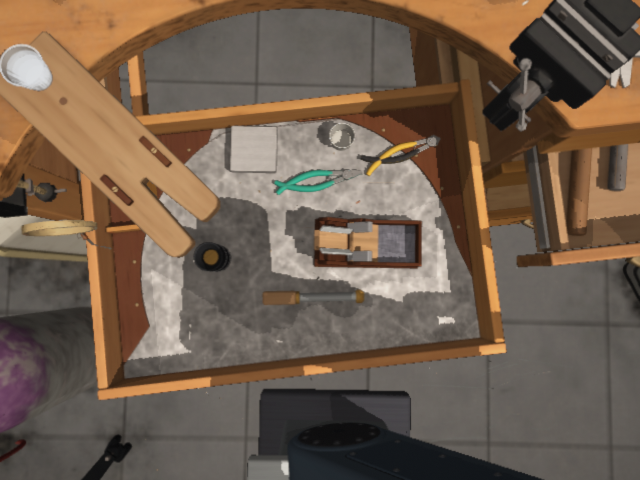

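Run:
```python
from h import *
s=grab("scene");t=grab("top")
print("pin near tip",tri(t,(188,250),s,(263,93)),tri(t,(216,205),s,(264,73)))
print("mould top",tri(t,(212,257),s,(264,297)))
print("mould z.09",onz(t,[(212,257)],.09), onz(s,[(264,297)],.09))
print("drift z.011",onz(t,[(263,297.5),(300,297),(362,296.5)],.022))
print("drift scene",onz(s,[(337,337),(370,320),(424,287)],.015))
print("trough end corners z.037",onz(t,[(421,220),(421,267)],.037))
print("tray walls front",onz(t,[(100,392),(505,348)],.05),tri(t,(505,345),s,(525,275)))
for n,c,(x,y,w,h) in(("t",t,(250,180,200,140)),("s",s,(300,180,160,160))):
    pass
a=cv2.resize(t["color"][195:315,250:440],None,fx=4,fy=4,interpolation=cv2.INTER_CUBIC)
cv2.imwrite("pics/tc.png",a[:,:,::-1])
b=cv2.resize(s["color"][190:350,310:460],None,fx=3.7,fy=3.7,interpolation=cv2.INTER_CUBIC)
cv2.imwrite("pics/sc.png",b[:,:,::-1])
```

```text
pin near tip (array([0.47128252, 0.19216047, 0.36699617]), np.float64(0.001173309880420459)) (array([0.51790407, 0.16358824, 0.36731809]), np.float64(0.001795253897859496))
mould top (array([0.47355158, 0.2165535 , 0.0843373 ]), np.float64(0.005180643074072753))
mould z.09 [[0.47188627 0.21345459 0.09      ]] [[0.47029116 0.22106662 0.09      ]]
drift z.011 [[ 0.4101808   0.14066357  0.022     ]
 [ 0.4121668   0.0810035   0.022     ]
 [ 0.41503693 -0.01921957  0.022     ]]
drift scene [[ 0.40782326  0.14823487  0.015     ]
 [ 0.40355896  0.09117793  0.015     ]
 [ 0.40352243 -0.0182393   0.015     ]]
trough end corners z.037 [[ 0.53991809 -0.11098416  0.037     ]
 [ 0.46444656 -0.11155422  0.037     ]]
tray walls front [[ 0.26304748  0.38318196  0.05      ]
 [ 0.34129947 -0.24043224  0.05      ]] (array([ 0.34933296, -0.26153845, -0.05941801]), np.float64(0.040794002863863345))
```

View pics/tc.png

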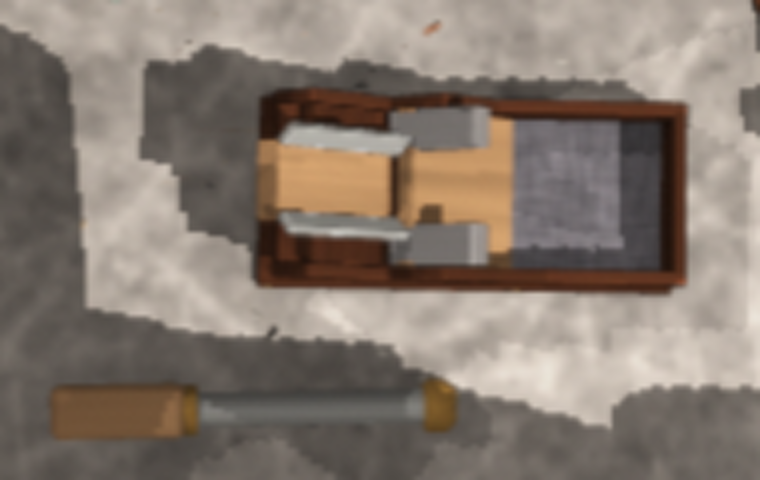

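View pics/sc.png

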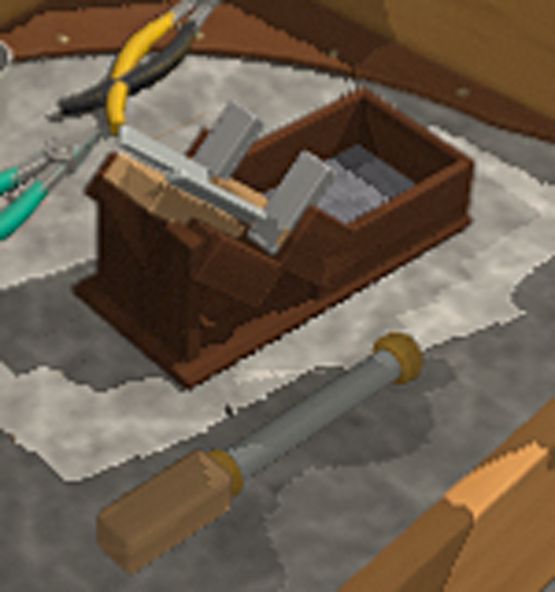

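Careful with the scale: shifts go in cm and turns go in units of 4 degrees. That gives: -0.55 m is -55, 0.436 m is 43.6, -74 degrees is -18.5.

```bash
python3 -m handwheel '[[[33.3, -26.8, -8, 0, 0, -9.25, 1], [33.3, -26.8, -8, 0, 0, -9.25, 1], [33.3, -26.8, -8, 0, 0, -9.25, 1], [33.3, -26.8, -8, 0, 0, -9.25, 1], [33.3, -26.8, -8, 0, 0, -9.25, 1], [33.3, -26.8, -8, 0, 0, -9.25, 1], [33.3, -26.8, -8, 0, 0, -9.25, 1], [33.3, -26.8, -8, 0, 0, -9.25, 1], [33.3, -26.8, -8, 0, 0, -9.25, 1], [43.6, -55, -8, 0, 0, -18.5, 1], [43.6, -55, -8, 0, 0, -18.5, 1], [43.6, -55, -8, 0, 0, -18.5, 1], [43.6, -55, -8, 0, 0, -18.5, 1], [43.6, -55, -8, 0, 0, -18.5, 1], [43.6, -55, -8, 0, 0, -18.5, 1], [43.6, -55, -8, 0, 0, -18.5, 1], [43.6, -55, -8, 0, 0, -18.5, 1], [43.6, -55, -8, 0, 0, -18.5, 1], [43.6, -55, -8, 0, 0, -18.5, 1]]]'
python3 - <<'E'
from h import *
s=bot.read_state();print(s["joint_positions"],s["tcp_rot"].round(3).tolist())
c=grab("wrist");save(c,"w1");print(c["c2w"].round(3).tolist())
E
```

```text
time_s: 2.1
position: [0.4398, 0.0477, 0.3025]
tcp_rot: [[0.0, 1.0, -0.0], [1.0, -0.0, -0.0], [-0.0, -0.0, -1.0]]
force: [0.5, 0.0, 0.3]
opening: 1.002
grasp_force: 0.0
[-8.32352181e+00  1.00211404e+01  1.00695799e+02 -2.00902515e-02
  6.92894727e+01 -8.30827437e+00] [[0.0, 1.0, -0.0], [1.0, -0.0, -0.0], [-0.0, -0.0, -1.0]]
[[1.0, 0.001, 0.0, 0.439], [-0.001, 0.964, 0.265, 0.121], [0.0, -0.265, 0.964, 0.466], [0.0, 0.0, 0.0, 1.0]]
```

View pics/w1.png

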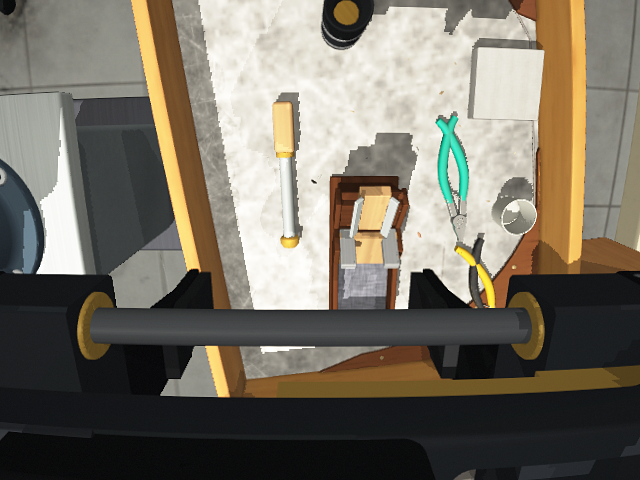

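```bash
python3 - <<'E'
from h import *
c=grab("wrist")
a=cv2.resize(c["color"][90:310,255:430],None,fx=2.7,fy=2.7,interpolation=cv2.INTER_CUBIC)
cv2.imwrite("pics/wc.png",a[:,:,::-1])
np.save("w1.npy",c,allow_pickle=True)
E
python3 -m handwheel '[[[4, 1, 6, 0, 11.25, 0, 1], [4, 1, 6, 0, 11.25, 0, 1], [4, 1, 6, 0, 11.25, 0, 1], [4, 1, 8, 0, 11.25, 0, 1], [4, 1, 10, 0, 11.25, 0, 1], [4, 1, 10, 0, 11.25, 0, 1], [4, 1, 10, 0, 11.25, 0, 1], [4, 1, 10, 0, 11.25, 0, 1], [4, 1, 10, 0, 11.25, 0, 1]]]'
python3 - <<'E'
from h import *
s=bot.read_state();print(s["joint_positions"])
c=grab("wrist");save(c,"w2");print(c["c2w"].round(3).tolist());np.save("w2.npy",c,allow_pickle=True)
E
```

```text
time_s: 3.1
position: [0.4498, 0.0899, 0.2041]
tcp_rot: [[-0.005, 1.0, -0.001], [0.709, 0.004, 0.705], [0.705, 0.003, -0.709]]
force: [-0.3, 0.5, 0.6]
opening: 1.005
grasp_force: 0.0
[-29.32615642  28.59447314 110.16991521  40.17782933  72.24040105
 -53.17333008]
[[1.0, -0.005, -0.001, 0.449], [0.004, 0.87, -0.492, 0.027], [0.004, 0.492, 0.87, 0.371], [0.0, 0.0, 0.0, 1.0]]
```

View pics/wc.png

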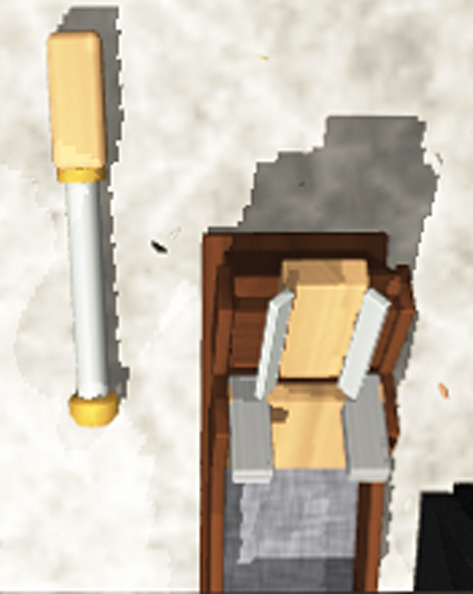

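View pics/w2.png

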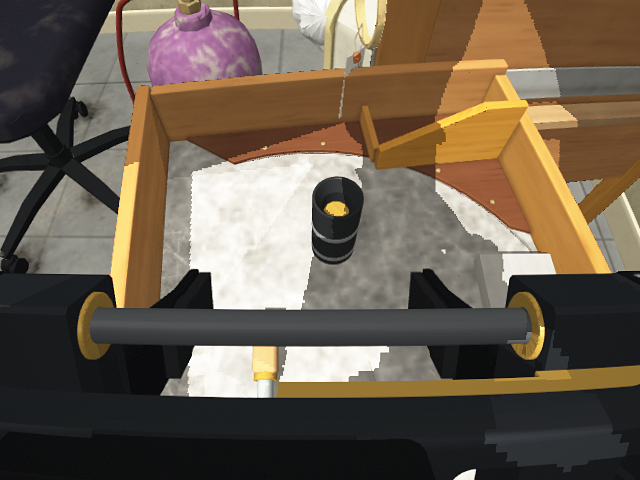

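```bash
cat > m1.py <<'E'
from h import *
w1=np.load("w1.npy",allow_pickle=True).item();w2=np.load("w2.npy",allow_pickle=True).item()
t=grab("top");s=grab("scene")
T=lambda x,y:(250+x/4-.375,195+y/4-.375); W=lambda x,y:(255+x/2.7-.3,90+y/2.7-.3)
for n,a,b in[("railL tip",(282,222),(285,292)),("railR tip",(284,130),(378,293)),
 ("cheekL outer",(486,264),(233,480)),("cheekL inner",(486,222),(271,480)),("cheekR inner",(487,146),(350,480)),("cheekR outer",(487,108),(390,480)),
 ("felt/ramp L",(513,248),(227,468)),
 ("handle back",(50,413),(74,32)),("ferrule",(200,409),(81,172)),("nose",(456,405),(94,425))]:
    print(n,*[x.round(4) for x in tri(t,T(*a),w1,W(*b))])
print("inner end",onz(t,[T(664,120),T(664,270)],.037),"outer",onz(t,[T(685,103),T(685,288)],.037))
print("+y end corners top cam z0.1",onz(t,[T(262,92),T(262,285)],.1),onz(t,[T(262,92),T(262,285)],0))
print("+y end w1 z.1",onz(w1,[W(203,233),W(386,233)],.1),onz(w1,[W(203,233),W(386,233)],0.))
print("handle sides",onz(t,[T(100,386),T(100,438)],.022),onz(w1,[W(48,100),W(104,100)],.022))
# mould
for n,c,(x0,y0,x1,y1) in(("w2",w2,(290,165,380,272)),("top",t,(190,238,235,275)),("scene",s,(240,280,295,355))):
    r=c["color"][y0:y1,x0:x1]; g=r.max(2)
    m=(g<75).astype(np.uint8)
    k,l,st,ce=cv2.connectedComponentsWithStats(m);i=1+np.argmax(st[1:,4])
    print(n,"bbox",st[i][:4]+[x0,y0,0,0],st[i][4])
    hsv=cv2.cvtColor(r,cv2.COLOR_RGB2HSV);b=(hsv[...,0]>12)&(hsv[...,0]<35)&(hsv[...,1]>130)&(hsv[...,2]>70)
    yy,xx=np.nonzero(b);print("brass",xx.mean()+x0 if len(xx) else 0,yy.mean()+y0 if len(yy) else 0,len(xx))
E
python3 m1.py
```

```text
railL tip [0.4857 0.0512 0.0953] 0.0005
railR tip [0.5199 0.0506 0.0911] 0.0013
cheekL outer [ 0.4717 -0.0287  0.0674] 0.0008
cheekL inner [ 0.4873 -0.0287  0.067 ] 0.0021
cheekR inner [ 0.5175 -0.0284  0.0686] 0.0006
cheekR outer [ 0.5325 -0.0278  0.0708] 0.0002
felt/ramp L [ 0.4773 -0.0469  0.0021] 0.007
handle back [0.4097 0.1415 0.0307] 0.0004
ferrule [ 0.4091  0.083  -0.0279] 0.0029
nose [ 0.4151 -0.0222  0.0167] 0.0016
inner end [[ 0.53226389 -0.10240852  0.037     ]
 [ 0.47204355 -0.10290528  0.037     ]] outer [[ 0.53930798 -0.11078816  0.037     ]
 [ 0.46504063 -0.11135032  0.037     ]]
+y end corners top cam z0.1 [[0.53383647 0.05964468 0.1       ]
 [0.46158904 0.05811161 0.1       ]] [[0.54368814 0.05921024 0.        ]
 [0.46321686 0.05750267 0.        ]]
+y end w1 z.1 [[0.45685101 0.07248698 0.1       ]
 [0.51919441 0.07261409 0.1       ]] [[0.46172543 0.05931272 0.        ]
 [0.54110539 0.05947457 0.        ]]
handle sides [[0.4207802  0.12220483 0.022     ]
 [0.3999364  0.1216419  0.022     ]] [[0.39813126 0.1157594  0.022     ]
 [0.42054515 0.11565783 0.022     ]]
w2 bbox [312 177  52  88] 3132
brass 338.398753894081 206.2866043613707 321
top bbox [194 242  37  29] 654
brass 210.22702702702702 256.7837837837838 185
scene bbox [248 285  37  69] 1757
brass 264.9736842105263 305.10526315789474 38
```

```bash
cat >> m1.py <<'E'
print("---")
print("rim far",onz(w2,[(337.5,177)],.09),"rim L/R",onz(w2,[(312,199),(363,199)],.09),"foot near",onz(w2,[(331.5,264.5)],0))
print(tri(w2,(337.5,199.5),t,(212,257)))
for z in (.06,.09): print(proj(w2,[[.472,.2135+.022*a,z] for a in(-1,0,1)]))
E
python3 m1.py | sed -n '/---/,$p'
```

```text
---
rim far [[0.47262897 0.24139252 0.09      ]] rim L/R [[0.45030085 0.2179854  0.09      ]
 [0.49358513 0.21829618 0.09      ]] foot near [[0.47084209 0.19868126 0.        ]]
(array([0.47144221, 0.21210626, 0.09812581]), np.float64(0.0004406833215785761))
[[336.38434432 243.32139416]
 [335.69661733 221.83482049]
 [335.03698214 201.60602592]]
[[338.59857946 226.15465381]
 [337.77414055 203.564933  ]
 [336.98776219 182.42494815]]
```

To row units: 0.208 m is 20.8, 0.2 m is 20.

```bash
python3 -m handwheel '[[[-1.1, 2.2, 5, 0, 0, 0, 1], [-1.1, 2.2, 10, 0, 0, 0, 1], [-1.1, 2.2, 13, 0, 0, 0, 1], [-1.1, 2.2, 16, 0, 0, 0, 1], [-1.1, 2.2, 18.5, 0, 0, 0, 1], [-1.1, 2.2, 20, 0, 0, 0, 1], [-1.1, 2.2, 20.8, 0, 0, 0, 1], [-1.1, 2.2, 20.8, 0, 0, 0, 1], [-1.1, 2.2, 20.8, 0, 0, 0, 1]]]'
python3 - <<'E'
from h import *
c=grab("wrist");save(c,"w3")
for n in("wrist",):
    r=c["color"];print(c["c2w"][:3,3])
t=grab("top");cv2.imwrite("pics/c3.png",np.vstack([cv2.resize(r[150:480,150:500],(636,600))[:330],cv2.resize(t["color"][200:300,150:310],None,fx=3.975,fy=2.7)])[:600,:,::-1])
E
```

```text
time_s: 4.25
position: [0.4717, 0.2284, 0.0481]
tcp_rot: [[-0.003, 1.0, -0.001], [0.707, 0.003, 0.707], [0.707, 0.001, -0.707]]
force: [-0.4, 0.5, -0.7]
opening: 0.999
grasp_force: 0.0
[0.47076309 0.16555157 0.21530394]
```

View pics/c3.png

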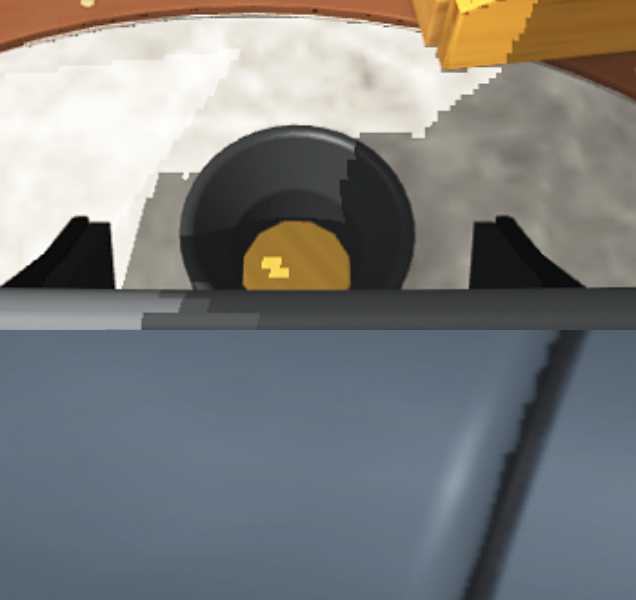

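```bash
python3 - <<'E'
from h import *
c=grab("wrist")
print(onz(c,[(249,279),(378,279),(313.5,218.8)],.09))
E
python3 -m handwheel '[[[0, 0, 0, 0, 0, 0, 0], [0, 0, 0, 0, 0, 0, 0], [0, 0, 0, 0, 0, 0, 0], [0, 0, 0, 0, 0, 0, 0], [0, 0, 0, 0, 0, 0, 0], [0, 0, 0, 0, 0, 0, 0], [0, 0, 0, 0, 0, 0, 0], [0, 0, 0, 0, 0, 0, 0]]]'
python3 - <<'E'
from h import *
c=grab("wrist");g=c["color"][180:300,220:420].max(2);m=(g<75).astype(np.uint8)
print(onz(c,[(249,279),(378,279),(313.5,218.8)],.09))
save(c,"w4")
E
```

```text
[[0.45030333 0.21787865 0.09      ]
 [0.49402378 0.21794741 0.09      ]
 [0.47221682 0.24178625 0.09      ]]
time_s: 5.2
position: [0.472, 0.2286, 0.0479]
tcp_rot: [[-0.002, 1.0, -0.0], [0.707, 0.002, 0.707], [0.707, 0.001, -0.707]]
force: [2.4, 0.5, 1.8]
opening: 0.501
grasp_force: 30.0
[[0.45048677 0.21823978 0.09      ]
 [0.49404533 0.21828924 0.09      ]
 [0.47232613 0.24205852 0.09      ]]
```

To row units: -0.18 m is -18, -0.113 m is -11.3, -45 degrees is -11.25.

```bash
python3 -m handwheel '[[[2.8, 0, -5, 0, 0, 0, 0], [2.8, 0, -9, 0, 0, 0, 0], [2.8, 0, -11.3, 0, 0, 0, 0], [1, 1, -15, 0, -2, 0, 0], [-1, 2, -18, 0, -4, 0, 0], [-2.6, 2.8, -21.2, 0, -6, 0, 0], [-2.6, 3, -21.2, 0, -7.5, 0, 0], [-6, 3, -21, 0, -9.25, 0, 0], [-9, 3, -20.8, 0, -11.25, 0, 0], [-10.5, 3.03, -20.7, 0, -11.25, 0, 0], [-10.5, 3.03, -20.7, 0, -11.25, 0, 0], [-10.5, 3.03, -20.7, 0, -11.25, 0, 0], [-10.5, 3.03, -20.7, 0, -11.25, 0, 0]]]'
python3 - <<'E'
from h import *
s=bot.read_state();print(s["joint_positions"],s["force"])
S=grab("scene");t=grab("top")
a=cv2.resize(S["color"][140:330,280:500],(640,553))
cv2.imwrite("pics/c5.png",a[:,:,::-1])
E
```

```text
time_s: 6.55
position: [0.5025, 0.0075, 0.1202]
tcp_rot: [[-0.001, 1.0, 0.001], [1.0, 0.001, 0.001], [0.001, 0.001, -1.0]]
force: [-0.2, -0.5, -4.7]
opening: 0.501
grasp_force: 30.0
[-1.19492420e+01  2.99959507e+01  1.05053338e+02  1.04802947e-01
  4.49326400e+01 -1.20707478e+01] [-0.15349651 -0.49723747 -4.65592959]
```

View pics/c5.png

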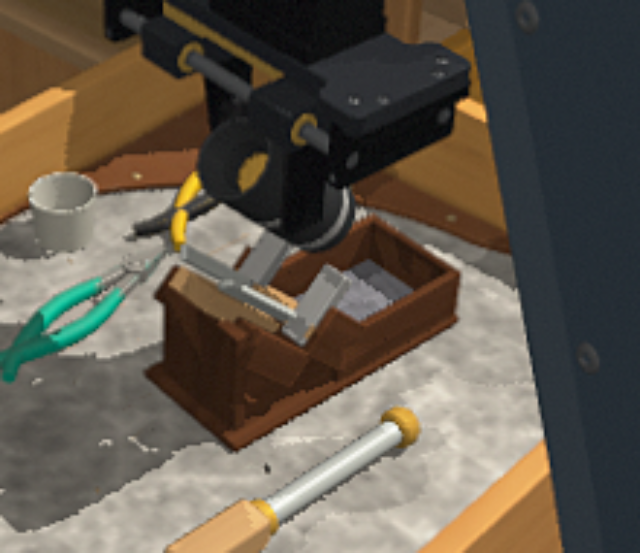

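To row units: 0.0255 m is 2.55, 0.0245 m is 2.45.

```bash
python3 -m handwheel '[[[0.7, 0, 0.7, 0, 0, 0, 0], [1.3, 0, 1.3, 0, 0, 0, 0], [1.8, 0, 1.8, 0, 0, 0, 0], [2.2, 0, 2.2, 0, 0, 0, 0], [2.45, 0, 2.45, 0, 0, 0, 0], [2.55, 0, 2.55, 0, 0, 0, 0], [2.55, 0, 2.55, 0, 0, 0, 0]]]'; python3 -m handwheel '[[[0.07, 0, 0.07, 0, 0, 0, 0], [0.07, 0, 0.07, 0, 0, 0, 0], [0.07, 0, 0.07, 0, 0, 0, 0]]]'
```

```text
time_s: 7.35
position: [0.502, 0.0338, 0.0942]
tcp_rot: [[-0.003, 1.0, -0.0], [1.0, 0.003, -0.0], [-0.0, -0.0, -1.0]]
force: [0.7, -0.9, -4.5]
opening: 0.5
grasp_force: 30.0
time_s: 7.65
position: [0.5021, 0.034, 0.0938]
tcp_rot: [[-0.002, 1.0, 0.0], [1.0, 0.002, -0.0], [-0.0, 0.0, -1.0]]
force: [-1.1, -0.8, -3.8]
opening: 0.502
grasp_force: 30.0
```

To row units: 0.0007 m is 0.07.

```bash
python3 -m handwheel '[[[0.07, 0, 0.07, 0, 0, 0, 0], [0.07, 0, 0.07, 0, 0, 0, 0], [0.07, 0, 0.07, 0, 0, 0, 0]]]'; python3 -m handwheel '[[[0.07, 0, 0.07, 0, 0, 0, 0], [0.07, 0, 0.07, 0, 0, 0, 0], [0.07, 0, 0.07, 0, 0, 0, 0]]]'; python3 -m handwheel '[[[0.07, 0, 0.07, 0, 0, 0, 0], [0.07, 0, 0.07, 0, 0, 0, 0], [0.07, 0, 0.07, 0, 0, 0, 0]]]'
```

```text
time_s: 7.95
position: [0.502, 0.0342, 0.0936]
tcp_rot: [[-0.003, 1.0, 0.0], [1.0, 0.003, -0.001], [-0.001, 0.0, -1.0]]
force: [-3.2, -4.4, 2.9]
opening: 0.501
grasp_force: 30.0
time_s: 8.25
position: [0.502, 0.0342, 0.0935]
tcp_rot: [[-0.003, 1.0, 0.001], [1.0, 0.003, -0.002], [-0.002, 0.001, -1.0]]
force: [-4.2, -7.9, 7.4]
opening: 0.498
grasp_force: 30.0
time_s: 8.55
position: [0.502, 0.0343, 0.0935]
tcp_rot: [[-0.004, 1.0, 0.001], [1.0, 0.004, -0.004], [-0.004, 0.001, -1.0]]
force: [-6.4, -9.9, 13.1]
opening: 0.501
grasp_force: 30.0
```

To row units: -0.0012 m is -0.12, -0.001 m is -0.1.

```bash
python3 -m handwheel '[[[-0.12, -0.1, -0.12, 0, 0, 0, 0], [-0.12, -0.1, -0.12, 0, 0, 0, 0], [-0.12, -0.1, -0.12, 0, 0, 0, 0]]]'; python3 -m handwheel '[[[-0.07, 0, 0.07, 0, 0, 0, 0], [-0.14, 0, 0.14, 0, 0, 0, 0], [-0.14, 0, 0.14, 0, 0, 0, 0]]]'; python3 -m handwheel '[[[-0.07, 0, 0.07, 0, 0, 0, 0], [-0.07, 0, 0.07, 0, 0, 0, 0], [-0.07, 0, 0.07, 0, 0, 0, 0]]]'
```

```text
time_s: 8.85
position: [0.5018, 0.0344, 0.0935]
tcp_rot: [[-0.003, 1.0, 0.002], [1.0, 0.003, -0.001], [-0.001, 0.002, -1.0]]
force: [-2.0, -5.9, 5.9]
opening: 0.5
grasp_force: 30.0
time_s: 9.15
position: [0.5018, 0.0341, 0.0931]
tcp_rot: [[-0.002, 1.0, 0.002], [1.0, 0.002, 0.0], [0.0, 0.002, -1.0]]
force: [-3.3, -0.9, 14.6]
opening: 0.5
grasp_force: 30.0
time_s: 9.45
position: [0.5018, 0.0336, 0.0927]
tcp_rot: [[-0.002, 1.0, 0.002], [1.0, 0.002, 0.001], [0.001, 0.002, -1.0]]
force: [-2.1, -0.6, 16.2]
opening: 0.503
grasp_force: 30.0
```

```bash
python3 -m handwheel '[[[-0.12, -0.05, 0, 0, 0, 0, 0], [-0.16, -0.05, 0.04, 0, 0, 0, 0], [-0.16, -0.05, 0.04, 0, 0, 0, 0]]]'; python3 -m handwheel '[[[-0.07, 0, 0.07, 0, 0, 0, 0], [-0.07, 0, 0.07, 0, 0, 0, 0], [-0.07, 0, 0.07, 0, 0, 0, 0]]]';python3 -m handwheel '[[[-0.07, 0, 0.07, 0, 0, 0, 0], [-0.07, 0, 0.07, 0, 0, 0, 0], [-0.07, 0, 0.07, 0, 0, 0, 0]]]'
```

```text
time_s: 9.75
position: [0.5018, 0.0318, 0.0911]
tcp_rot: [[-0.002, 1.0, 0.003], [1.0, 0.002, 0.0], [0.0, 0.003, -1.0]]
force: [-0.9, -0.9, 7.1]
opening: 0.502
grasp_force: 30.0
time_s: 10.05
position: [0.5018, 0.0311, 0.0903]
tcp_rot: [[-0.002, 1.0, 0.003], [1.0, 0.002, 0.0], [0.0, 0.003, -1.0]]
force: [-0.8, -1.4, 8.0]
opening: 0.5
grasp_force: 30.0
time_s: 10.35
position: [0.5018, 0.0304, 0.0896]
tcp_rot: [[-0.002, 1.0, 0.003], [1.0, 0.002, 0.0], [0.0, 0.003, -1.0]]
force: [-0.0, -0.4, 8.0]
opening: 0.504
grasp_force: 30.0
```

To row units: -0.0014 m is -0.14, 0.0014 m is 0.14.

```bash
python3 -m handwheel '[[[-0.07, 0, 0.07, 0, 0, 0, 0], [-0.14, 0, 0.14, 0, 0, 0, 0], [-0.14, 0, 0.14, 0, 0, 0, 0]]]'; python3 -m handwheel '[[[-0.07, 0, 0.07, 0, 0, 0, 0], [-0.14, 0, 0.14, 0, 0, 0, 0], [-0.14, 0, 0.14, 0, 0, 0, 0]]]'
```

```text
time_s: 10.65
position: [0.5018, 0.0296, 0.0888]
tcp_rot: [[-0.001, 1.0, 0.003], [1.0, 0.001, 0.001], [0.001, 0.003, -1.0]]
force: [-1.3, 1.8, 12.5]
opening: 0.503
grasp_force: 30.0
time_s: 10.95
position: [0.5018, 0.0295, 0.0887]
tcp_rot: [[-0.0, 1.0, 0.004], [1.0, 0.0, 0.003], [0.003, 0.004, -1.0]]
force: [-2.7, 7.5, 23.7]
opening: 0.5
grasp_force: 29.9
```

```bash
python3 -m handwheel '[[[0.15, 0.03, -0.15, 0, 0, 0, 0], [0.2, 0.03, -0.2, 0, 0, 0, 0], [0.2, 0.03, -0.2, 0, 0, 0, 0]]]'; python3 -m handwheel '[[[0, 0, 0, 0, 0, 0, 0.6], [0, 0, 0, 0, 0, 0, 0.7], [0, 0, 0, 0, 0, 0, 0.8], [0, 0, 0, 0, 0, 0, 0.9], [0, 0, 0, 0, 0, 0, 0.9], [0, 0, -2, 0, 0, 0, 0.9], [0, 0, -5, 0, 0, 0, 0.9], [0, 0, -10, 0, 0, 0, 0.9], [0, 0, -15, 0, 0, 0, 0.9], [0, 0, -18, 0, 0, 0, 0.9], [0, 0, -18, 0, 0, 0, 0.9]]]'
python3 - <<'E'
from h import *
w=grab("wrist");t=grab("top");S=grab("scene")
save(w,"w6");save(t,"t6")
def crop(c,P,n,r=45,k=4.4):
    p=proj(c,[P])[0];x,y=(p-r).astype(int);x=max(x,0);y=max(y,0)
    a=cv2.resize(c["color"][y:y+2*r,x:x+2*r],(390,390),interpolation=cv2.INTER_CUBIC);print(n,x,y,p);return a
P=[.502,.03,.09]
a=np.hstack([crop(w,P,"w",60),crop(t,P,"t",45)])
cv2.imwrite("pics/c6.png",a[:,:,::-1]);print(w["c2w"].round(4).tolist())
np.save("w6.npy",w,allow_pickle=True)
E
```

```text
time_s: 11.25
position: [0.5018, 0.0296, 0.0888]
tcp_rot: [[-0.002, 1.0, 0.002], [1.0, 0.002, 0.0], [0.0, 0.002, -1.0]]
force: [-0.8, -0.6, 9.1]
opening: 0.499
grasp_force: 30.0
time_s: 12.35
position: [0.5039, 0.0289, 0.2728]
tcp_rot: [[-0.003, 1.0, 0.011], [1.0, 0.003, -0.002], [-0.002, 0.011, -1.0]]
force: [0.7, -0.4, -0.0]
opening: 0.899
grasp_force: 0.0
w 246 145 [306.86626335 205.46103404]
t 289 194 [334.21791193 239.63416199]
[[0.9999, 0.0013, -0.0115, 0.501], [0.0018, 0.9638, 0.2664, 0.1021], [0.0115, -0.2665, 0.9638, 0.4362], [0.0, 0.0, 0.0, 1.0]]
```

Run:
```python
from h import *
w=np.load("w6.npy",allow_pickle=True).item()
F=np.array([.502,-.0112,.0616]);a=np.array([0,1,1])/2**.5;e1=np.array([1,0,0]);e2=np.array([0,-1,1])/2**.5
th=np.linspace(0,2*np.pi,60,endpoint=False)[:,None]
rim=lambda s,r:F+s*a+r*(np.cos(th)*e1+np.sin(th)*e2)
for n,s,r in(("mouth",.09,.022),("bore",.078,.013),("foot",0,.022)):
    p=proj(w,rim(s,r));print(n,p.min(0).round(1),p.max(0).round(1),p.mean(0).round(1))
g=w["color"].max(2);x0,y0,x1,y1=250,120,365,270
m=(g[y0:y1,x0:x1]<75).astype(np.uint8)
k,l,st,ce=cv2.connectedComponentsWithStats(m)
for i in range(1,k):
    if st[i,4]>60: print(st[i][:2]+[x0,y0],st[i][:2]+st[i][2:4]+[x0,y0],st[i,4])
l_=g[120:270:6,246:366:5]
for r_ in l_: print(" ".join("%3d"%v for v in r_))
```

```text
mouth [278.9 164.5] [335.1 210.3] [307. 187.]
bore [290.9 182.3] [323.  208.8] [307.  195.4]
foot [284.3 221.6] [329.3 261.3] [306.8 241.1]
[267 162] [345 232] 3614
[270 199] [276 241] 116
[282 224] [330 253] 692
[285 245] [328 260] 109
236 240 245 237 235 241 242 241 229 240 245 247 247 246 246 132 116 120 114 127 126 107 104 118
244 239 238 236 237 250 249 241 233 239 246 243 234 248 139 135 132 134 120 128 121 112 119 195
243 248 243 243 243 250 240 239 243 243 247 118 109 121 144 141 136 127 118 114 115 113 120 248
246 245 237 247 249 240 228 225 240 125 127 126 113 112 138 134 126 117 131 127 118 118 118 146
239 237 241 250 237 232 229 223 228 111 125 128 115 111 134 136 123 116 117 126 136 118 113 139
235 244 248 238 235 231 222 219 242 113 123 126 134 136 125 111 116 117 112 120 124 138 141 232
243 252 243 234 240 235 221 233 113 122 111 119 129 128 126 117 120 117 113 125 130 139 137 250
241 242 228 237 234  52  52  49  48  50  55  45  47  53  56  56  59  52  50  49 125 138 169 243
237  42 234 234 230 124 118  52  54  47  52  60 102 128  75  42  55  50  57  56 125 142 237 237
[... 836 characters left out ...]
 142 227  82 129 238 228 241
241 248 248 236 248  66 137 128 190  62  59  58  58  55  51 108  70 139 193  83 129 239 240 242
240 240 251 246 241  78 125 129  54  50 203 208 206 195 157  41  36 136 155  96 128 241 237 241
245 231 250 249 251  79 124 129  51  58  59  59  57  54  51  42  32 164 166 107 126 242 237 226
243 236 234 248 249 119 125 128 171  56  59  58  57  54  49  39  82 162 158  78 129 229 228 224
248 244 241 247 250 111 126 128 132 114 199  88  62  95 178  59 170 164 156  95  99 237 233 228
249 249 246 246 250 147 201 198 199 113  97  56  53  49 114 151 198 199 203  75 113 234 225 220
251 249 240 245 253 208  83  73  74 154 152 173 177 179 178 156 155 163 140  78 113 239 235 234
```

Careful with the scale: shifts go in cm and turns go in units of 4 degrees. That gives: 0.06 m is 6, 0.173 m is 17.3, -1.9 degrees is -0.475.

```bash
python3 -m handwheel '[[[3, -4, 0, 0, 0, -0.475, 0.6], [6, -7, 2, 0, 0, -0.475, 0.6], [8.5, -9.3, 6, 0, 0, -0.475, 0.6], [8.5, -9.3, 11, 0, 0, -0.475, 0.6], [8.5, -9.3, 15, 0, 0, -0.475, 0.6], [8.5, -9.3, 17.3, 0, 0, -0.475, 0.6], [8.5, -9.3, 17.3, 0, 0, -0.475, 0.6], [8.5, -9.3, 17.3, 0, 0, -0.475, 0.6]]]'
python3 - <<'E'
from h import *
w=grab("wrist");save(w,"w7");np.save("w7.npy",w,allow_pickle=True)
p=proj(w,[[.4105,.114,.022],[.4097,.1415,.022],[.411,.087,.022],[.415,-.022,.011]]);print(p)
hsv=cv2.cvtColor(w["color"],cv2.COLOR_RGB2HSV)
b=((hsv[...,0]>8)&(hsv[...,0]<28)&(hsv[...,1]>70)&(hsv[...,2]>90)).astype(np.uint8)
x,y=p[0].astype(int);k,l,st,ce=cv2.connectedComponentsWithStats(b)
for i in range(1,k):
    if st[i,4]>150: print(st[i],ce[i])
E
```

```text
time_s: 13.3
position: [0.4065, 0.114, 0.0941]
tcp_rot: [[-0.036, 0.999, -0.004], [0.999, 0.036, 0.0], [0.0, -0.004, -1.0]]
force: [0.0, -0.0, 0.7]
opening: 0.603
grasp_force: 0.0
[[318.77216357 244.46354855]
 [319.28173187 200.48273494]
 [317.83516011 285.10213836]
 [317.06028737 413.96906795]]
[   23     0   151   275 27160] [ 98.08656112 134.65324006]
[ 299  194   37   97 3143] [317.1530385  239.50238626]
[158 293  26  69 921] [167.73072747 326.95005429]
[437 293  27  69 921] [452.84364821 326.98697068]
[ 184  362  426   36 7274] [408.0691504 385.5188342]
```

```bash
python3 -m handwheel '[[[0.2, 0.3, 4, 0, 0, 0, 0.6], [0.2, 0.3, 7, 0, 0, 0, 0.6], [0.2, 0.3, 8.5, 0, 0, 0, 0.6], [0.2, 0.3, 8.9, 0, 0, 0, 0.6], [0.2, 0.3, 9, 0, 0, 0, 0.6], [0.2, 0.3, 9, 0, 0, 0, 0.6], [0.2, 0.3, 9, 0, 0, 0, 0.6]]]'
python3 -m handwheel '[[[0, 0, 0, 0, 0, 0, 0], [0, 0, 0, 0, 0, 0, 0], [0, 0, 0, 0, 0, 0, 0], [0, 0, 0, 0, 0, 0, 0], [0, 0, 0, 0, 0, 0, 0]]]'
```

```text
time_s: 14.05
position: [0.4114, 0.1162, 0.0061]
tcp_rot: [[-0.036, 0.999, 0.003], [0.999, 0.036, 0.0], [-0.0, 0.003, -1.0]]
force: [0.0, 0.5, 0.2]
opening: 0.6
grasp_force: 0.0
time_s: 14.55
position: [0.4106, 0.1161, 0.0051]
tcp_rot: [[-0.036, 0.999, 0.0], [0.999, 0.036, 0.0], [0.0, 0.0, -1.0]]
force: [0.1, 0.1, 2.2]
opening: 0.251
grasp_force: 30.0
```

```bash
cat > pl.py <<'E'
from h import *
from scipy.spatial.transform import Rotation as Ro
F=np.array([.502,-.0112,.0616]);q=2**-.5;a=np.array([0,q,q])
RT=np.array([[0,1,0],[q,0,q],[q,0,-q]])
def plan(P,R=RT):
    s=bot.read_state();C=s["tcp_rot"]
    print((C.T@(np.array(P)-s["position"])).round(4),np.degrees(Ro.from_matrix(C.T@R).as_rotvec()).round(2))
E
python3 - <<'E'
from pl import *
n=F+.115*a; P=n+RT@[.138,0,.006]; print(P)
P1=P.copy();P1[0]=.4105;plan(P1);plan(P);plan([.4105,.13,.12])
E
```

```text
[0.502      0.17194066 0.23625537]
[ 0.0558  0.0019 -0.2312] [-0.8  44.99  1.93]
[ 0.0525  0.0934 -0.2312] [-0.8  44.99  1.93]
[ 0.0139  0.0004 -0.1149] [-0.8  44.99  1.93]
```

To row units: -0.13 m is -13, -0.231 m is -23.1, 45 degrees is 11.25.

```bash
python3 -m handwheel '[[[0, 0, -4, 0, 0, 0, 0], [0, 0, -9, 0, 0, 0, 0], [1.4, 0, -13, -0.025, 2, 0.075, 0], [2, 0, -16, -0.075, 4, 0.175, 0], [3, 0, -19, -0.1, 6, 0.25, 0], [4, 0, -21, -0.15, 8, 0.35, 0], [5, 0, -22.5, -0.175, 10, 0.425, 0], [5.6, 0.2, -23.1, -0.2, 11.25, 0.475, 0], [5.6, 0.2, -23.1, -0.2, 11.25, 0.475, 0], [5.5, 3, -23.1, -0.2, 11.25, 0.475, 0], [5.4, 6, -23.1, -0.2, 11.25, 0.475, 0], [5.3, 8, -23.1, -0.2, 11.25, 0.475, 0], [5.25, 9.34, -23.1, -0.2, 11.25, 0.475, 0], [5.25, 9.34, -23.1, -0.2, 11.25, 0.475, 0], [5.25, 9.34, -23.1, -0.2, 11.25, 0.475, 0]]]'
cat > nz.py <<'E'
from pl import *
N=F+.115*a
for n in("top","scene","wrist"):
    c=grab(n);save(c,"n_"+n);p=proj(c,[N,F+.09*a,F+.2*a]);print(n,p.round(1).tolist())
    hsv=cv2.cvtColor(c["color"],cv2.COLOR_RGB2HSV)
    x,y=p[0].astype(int);r=40;x0,y0=max(x-r,0),max(y-r,0)
    h=hsv[y0:y0+2*r,x0:x0+2*r]
    b=((h[...,0]>14)&(h[...,0]<32)&(h[...,1]>120)&(h[...,2]>80)).astype(np.uint8)
    k,l,st,ce=cv2.connectedComponentsWithStats(b)
    for i in range(1,k):
        if st[i,4]>25: print("  ",st[i]+[x0,y0,0,0,0],(ce[i]+[x0,y0]).round(1))
E
python3 nz.py
```

```text
time_s: 16.05
position: [0.5008, 0.1725, 0.2356]
tcp_rot: [[-0.001, 1.0, -0.003], [0.708, 0.002, 0.707], [0.707, -0.001, -0.708]]
force: [-0.4, 0.7, -0.3]
opening: 0.247
grasp_force: 30.0bash:  1061 Segmentation fault         python3 nz.py
```

```bash
sed -i 's/    h=hsv\[/    print(x0,y0,flush=True);h=hsv[/; s/print(n,p/print(n,p/' nz.py; sed -i 's/b=((h/b=np.ascontiguousarray((h/; s/>80)).astype(np.uint8)/>80)).astype(np.uint8)/' nz.py; python3 -X faulthandler nz.py 2>&1 | head -20; ls pics
```

```text
top [[307.5, 236.8], [319.7, 237.8], [261.7, 232.8]]
267 196
   [289 196   4  11  44] [290.5 201. ]
scene [[338.8, 211.1], [348.4, 216.5], [302.3, 190.8]]
298 171
   [298 171  58  22 770] [320.5 178.9]
   [358 171  20  10 100] [371.  174.4]
   [330 193  28  26 208] [343.5 206. ]
   [350 216  10  13  76] [354.4 221.1]
   [338 232  36  19 229] [352.3 241.9]
wrist [[313.4, 528.5], [313.3, 557.3], [313.8, 403.5]]
273 488
Fatal Python error: Segmentation fault

Current thread 0x00007febadaa6780 (most recent call first):
  File "nz.py", line 9 in <module>

Extension modules: numpy._core._multiarray_umath, numpy.linalg._umath_linalg, scipy._lib._ccallback_c, _cyutility, scipy._cyutility, numpy.random._common, numpy.random.bit_generator, numpy.random._bounded_integers, numpy.random._pcg64, numpy.random._mt19937, numpy.random._generator, numpy.random._philox, numpy.random._sfc64, numpy.random.mtrand, scipy.sparse._sparsetools, _csparsetools, scipy.sparse._csparsetools, scipy.spatial._ckdtree, scipy._lib.messagestream, scipy.linalg._fblas, scipy.linalg._flapack, scipy.linalg.cython_lapack, scipy.linalg._cythonized_array_utils, scipy.linalg._solve_toeplitz, scipy.linalg._decomp_lu_cython, scipy.linalg._matfuncs_schur_sqrtm, scipy.linalg._matfuncs_expm, scipy.linalg._linalg_pythran, scipy.linalg.cython_blas, scipy.linalg._decomp_update, scipy.spatial._qhull, scipy.spatial._voronoi, scipy.special._ufuncs_cxx, scipy.special._ellip_harm_2, scipy.special._special_ufuncs, scipy.special._gufuncs, scipy.special._ufuncs, scipy.special._specfun, scipy.special._comb, scipy.spatial._hausdorff, scipy.spatial._distance_wrap, scipy.spatial.transform._rotation, scipy.spatial.transform._rigid_transform (total: 43)
c3.png
c5.png
c6.png
n_scene.png
n_top.png
n_wrist.png
sc.png
scene0.png
t6.png
tc.png
top0.png
w1.png
w2.png
w3.png
w4.png
w6.png
w7.png
wc.png
```

Run:
```python
import cv2
a=cv2.imread("pics/n_scene.png")[165:265,280:410]
cv2.imwrite("pics/last.png",cv2.resize(a,None,fx=6,fy=6,interpolation=cv2.INTER_CUBIC))
```

```text
(no output)
```

View pics/last.png

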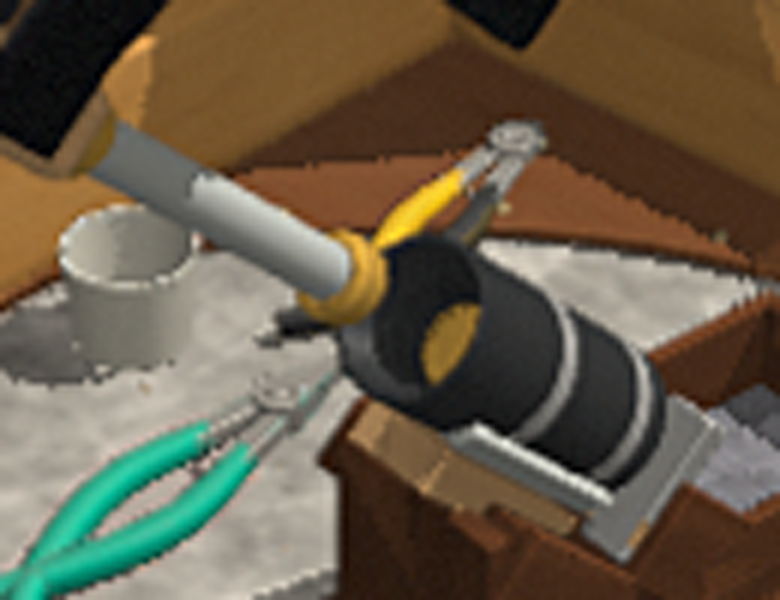

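To row units: -0.028 m is -2.8, -0.026 m is -2.6.

```bash
python3 -m handwheel '[[[-1, 0.1, 0, 0, 0, 0, 0], [-2, 0.1, 0, 0, 0, 0, 0], [-2.6, 0.1, 0, 0, 0, 0, 0], [-2.8, 0.1, 0, 0, 0, 0, 0], [-2.8, 0.1, 0, 0, 0, 0, 0]]]'; python3 -m handwheel '[[[-0.2, 0, 0, 0, 0, 0, 0], [-0.4, 0, 0, 0, 0, 0, 0], [-0.4, 0, 0, 0, 0, 0, 0]]]'; python3 -m handwheel '[[[-0.2, 0, 0, 0, 0, 0, 0], [-0.4, 0, 0, 0, 0, 0, 0], [-0.4, 0, 0, 0, 0, 0, 0]]]'
```

```text
time_s: 16.85
position: [0.503, 0.1517, 0.2158]
tcp_rot: [[0.001, 1.0, -0.0], [0.707, -0.0, 0.707], [0.707, -0.001, -0.707]]
force: [0.3, 0.2, -1.2]
opening: 0.246
grasp_force: 30.0
time_s: 17.15
position: [0.503, 0.1493, 0.2133]
tcp_rot: [[-0.001, 1.0, -0.0], [0.707, 0.001, 0.707], [0.707, 0.0, -0.707]]
force: [-0.1, 0.6, -0.8]
opening: 0.249
grasp_force: 30.0
time_s: 17.45
position: [0.503, 0.1464, 0.2104]
tcp_rot: [[-0.0, 1.0, -0.0], [0.707, 0.001, 0.707], [0.707, 0.0, -0.707]]
force: [1.1, 0.2, -1.2]
opening: 0.247
grasp_force: 30.0
```

To row units: -0.001 m is -0.1, -0.003 m is -0.3.

```bash
python3 -m handwheel '[[[-0.1, -0.1, 0, 0, 0, 0, 0], [-0.3, -0.1, 0, 0, 0, 0, 0], [-0.3, -0.1, 0, 0, 0, 0, 0]]]'; python3 -m handwheel '[[[-0.2, 0, 0, 0, 0, 0, 0], [-0.3, 0, 0, 0, 0, 0, 0], [-0.3, 0, 0, 0, 0, 0, 0]]]'; python3 -m handwheel '[[[-0.2, 0, 0, 0, 0, 0, 0], [-0.3, 0, 0, 0, 0, 0, 0], [-0.3, 0, 0, 0, 0, 0, 0]]]'
```

```text
time_s: 17.75
position: [0.502, 0.1442, 0.2083]
tcp_rot: [[-0.0, 1.0, -0.0], [0.707, 0.0, 0.707], [0.707, -0.0, -0.707]]
force: [0.4, 0.7, -0.6]
opening: 0.249
grasp_force: 30.0
time_s: 18.05
position: [0.5021, 0.1421, 0.2062]
tcp_rot: [[-0.0, 1.0, -0.0], [0.707, 0.0, 0.707], [0.707, 0.0, -0.707]]
force: [0.2, 0.1, 0.2]
opening: 0.253
grasp_force: 30.0
time_s: 18.35
position: [0.5021, 0.14, 0.2041]
tcp_rot: [[-0.0, 1.0, -0.0], [0.707, 0.0, 0.707], [0.707, 0.0, -0.707]]
force: [-0.2, 0.1, -1.2]
opening: 0.249
grasp_force: 30.0
```

```bash
for i in 1; do python3 -m handwheel '[[[-0.1, 0, 0, 0, 0, 0, 0], [-0.2, 0, 0, 0, 0, 0, 0], [-0.2, 0, 0, 0, 0, 0, 0]]]'; done; python3 -m handwheel '[[[-0.1, 0, 0, 0, 0, 0, 0], [-0.2, 0, 0, 0, 0, 0, 0], [-0.2, 0, 0, 0, 0, 0, 0]]]'; python3 -m handwheel '[[[-0.1, 0, 0, 0, 0, 0, 0], [-0.2, 0, 0, 0, 0, 0, 0], [-0.2, 0, 0, 0, 0, 0, 0]]]'; python3 -m handwheel '[[[-0.1, 0, 0, 0, 0, 0, 0], [-0.2, 0, 0, 0, 0, 0, 0], [-0.2, 0, 0, 0, 0, 0, 0]]]'
```

```text
time_s: 18.65
position: [0.502, 0.1387, 0.2027]
tcp_rot: [[-0.0, 1.0, -0.0], [0.707, 0.001, 0.707], [0.707, 0.0, -0.707]]
force: [0.1, -0.4, -0.6]
opening: 0.248
grasp_force: 30.0
time_s: 18.95
position: [0.5019, 0.1384, 0.2024]
tcp_rot: [[-0.0, 1.0, -0.001], [0.705, 0.001, 0.71], [0.71, -0.0, -0.705]]
force: [-0.9, 4.2, 5.1]
opening: 0.25
grasp_force: 30.0
time_s: 19.25
position: [0.5016, 0.1367, 0.2005]
tcp_rot: [[-0.001, 1.0, -0.001], [0.706, 0.001, 0.709], [0.709, -0.0, -0.706]]
force: [-1.3, 4.1, 2.8]
opening: 0.251
grasp_force: 30.0
time_s: 19.55
position: [0.5019, 0.1348, 0.1987]
tcp_rot: [[-0.0, 1.0, -0.001], [0.706, 0.001, 0.708], [0.708, -0.0, -0.706]]
force: [-0.6, 4.5, 4.0]
opening: 0.253
grasp_force: 30.0
```

To row units: -0.002 m is -0.2, -0.001 m is -0.1.

```bash
python3 -m handwheel '[[[-0.1, 0, 0, 0, 0, 0, 0], [-0.2, 0, 0, 0, 0, 0, 0], [-0.2, 0, 0, 0, 0, 0, 0]]]'; python3 -m handwheel '[[[-0.1, 0, 0, 0, 0, 0, 0], [-0.2, 0, 0, 0, 0, 0, 0], [-0.2, 0, 0, 0, 0, 0, 0]]]'; python3 -m handwheel '[[[-0.1, 0, 0, 0, 0, 0, 0], [-0.2, 0, 0, 0, 0, 0, 0], [-0.2, 0, 0, 0, 0, 0, 0]]]'; python3 -c "
from h import *
s=bot.read_state();print(s['moment'],s['force'])"
```

```text
time_s: 19.85
position: [0.5019, 0.1328, 0.1968]
tcp_rot: [[-0.0, 1.0, -0.001], [0.708, 0.001, 0.707], [0.707, -0.0, -0.708]]
force: [0.3, 4.0, 3.0]
opening: 0.248
grasp_force: 30.0
time_s: 20.15
position: [0.5019, 0.132, 0.196]
tcp_rot: [[-0.0, 1.0, -0.001], [0.706, 0.001, 0.708], [0.708, -0.0, -0.706]]
force: [-0.9, 4.4, 5.9]
opening: 0.251
grasp_force: 30.0
time_s: 20.45
position: [0.5019, 0.1302, 0.1942]
tcp_rot: [[-0.0, 1.0, -0.001], [0.707, 0.001, 0.707], [0.707, -0.0, -0.707]]
force: [-2.1, 4.4, 4.6]
opening: 0.253
grasp_force: 30.0
[ 0.47836679  0.01660418 -0.01038149] [-2.09516192  4.38916684  4.61693711]
```

Run:
```python
from h import *
old=cv2.imread("pics/n_scene.png")[:,:,::-1]
c=grab("scene");save(c,"s9");new=c["color"]
s=bot.read_state();P0=np.array([.5008,.1725,.2356]);P1=s["position"]
q0,q1=proj(c,[P0,P1]);print(q0,q1)
def blobs(im,q):
    x0,y0=int(q[0])-35,int(q[1])-35
    h=cv2.cvtColor(np.ascontiguousarray(im[y0:y0+90,x0:x0+90]),cv2.COLOR_RGB2HSV)
    b=((h[...,0]>18)&(h[...,0]<32)&(h[...,1]>150)&(h[...,2]>70)).astype(np.uint8)
    k,l,st,ce=cv2.connectedComponentsWithStats(b)
    for i in range(1,k):
        if st[i,4]>12: print(st[i]+[x0,y0,0,0,0],(ce[i]+[x0,y0]-q).round(1),st[i,4])
blobs(old,q0);print();blobs(new,q1)
# patch match around handle/finger: template from old located in new
t=old[int(q0[1])-5:int(q0[1])+25,int(q0[0])-5:int(q0[0])+30]
def m(x0,x1,y0,y1):
    t=np.ascontiguousarray(old[y0:y1,x0:x1]);r=cv2.matchTemplate(np.ascontiguousarray(new),t,cv2.TM_CCOEFF_NORMED)
    _,v,_,l=cv2.minMaxLoc(r);print("shift",np.array(l)-[x0,y0],v)
print("expected",q1-q0)
m(286,302,178,196)   # ferrule/handle end
m(268,290,160,190)   # finger
```

```text
[273.57104287 181.28933451] [302.72081218 196.41545849]
[292 184   7  10  27] [22.2  7.6] 27

[341 193  16  15  82] [45.9  3.6] 82
[320 198   6  10  21] [20.3  6.8] 21
expected [29.1497693  15.12612398]
shift [105 -58] 0.8952978253364563
shift [29 16] 0.9194319844245911
```

To row units: -0.005 m is -0.5, -0.004 m is -0.4.

```bash
python3 -m handwheel '[[[-0.1, 0, 0, 0, 0, 0, 0], [-0.2, 0, 0, 0, 0, 0, 0], [-0.3, 0, 0, 0, 0, 0, 0], [-0.4, 0, 0, 0, 0, 0, 0], [-0.5, 0, 0, 0, 0, 0, 0]]]'; python3 -m handwheel '[[[-0.1, 0, 0, 0, 0, 0, 0], [-0.2, 0, 0, 0, 0, 0, 0], [-0.3, 0, 0, 0, 0, 0, 0], [-0.4, 0, 0, 0, 0, 0, 0], [-0.5, 0, 0, 0, 0, 0, 0]]]'
```

```text
time_s: 21.0
position: [0.502, 0.1271, 0.1911]
tcp_rot: [[-0.0, 1.0, -0.0], [0.706, 0.001, 0.708], [0.708, 0.0, -0.706]]
force: [-0.3, 6.1, 6.6]
opening: 0.252
grasp_force: 30.0
time_s: 21.5
position: [0.502, 0.1234, 0.1874]
tcp_rot: [[-0.001, 1.0, -0.0], [0.706, 0.001, 0.708], [0.708, 0.0, -0.706]]
force: [-0.5, 5.0, 4.9]
opening: 0.252
grasp_force: 30.0
```

To row units: -0.008 m is -0.8, -0.007 m is -0.7.

```bash
python3 -m handwheel '[[[-0.1, 0, 0, 0, 0, 0, 0], [-0.2, 0, 0, 0, 0, 0, 0], [-0.3, 0, 0, 0, 0, 0, 0], [-0.4, 0, 0, 0, 0, 0, 0], [-0.5, 0, 0, 0, 0, 0, 0], [-0.6, 0, 0, 0, 0, 0, 0], [-0.7, 0, 0, 0, 0, 0, 0], [-0.8, 0, 0, 0, 0, 0, 0]]]'; python3 -m handwheel '[[[-0.1, 0, 0, 0, 0, 0, 0], [-0.2, 0, 0, 0, 0, 0, 0], [-0.3, 0, 0, 0, 0, 0, 0], [-0.4, 0, 0, 0, 0, 0, 0], [-0.5, 0, 0, 0, 0, 0, 0], [-0.6, 0, 0, 0, 0, 0, 0], [-0.7, 0, 0, 0, 0, 0, 0], [-0.8, 0, 0, 0, 0, 0, 0]]]'
python3 - <<'E'
from h import *
c=grab("scene")
p=proj(c,[[.502,-.0112,.0616],[.502,-.06,.02]]);print(p)
h=cv2.cvtColor(c["color"],cv2.COLOR_RGB2HSV)[215:275,360:445].copy()
b=((h[...,0]>14)&(h[...,0]<32)&(h[...,1]>110)&(h[...,2]>60)).astype(np.uint8)
k,l,st,ce=cv2.connectedComponentsWithStats(b)
for i in range(1,k):
    if st[i,4]>8: print(st[i]+[360,215,0,0,0])
E
```

```text
time_s: 22.3
position: [0.5019, 0.1179, 0.182]
tcp_rot: [[-0.0, 1.0, -0.001], [0.706, 0.001, 0.708], [0.708, -0.0, -0.706]]
force: [-0.7, 4.9, 5.8]
opening: 0.25
grasp_force: 30.0
time_s: 23.1
position: [0.5019, 0.1122, 0.1764]
tcp_rot: [[-0.0, 1.0, -0.001], [0.706, 0.001, 0.708], [0.708, -0.0, -0.706]]
force: [-0.9, 5.8, 6.3]
opening: 0.244
grasp_force: 30.0
[[379.319649   233.76979226]
 [400.05140197 241.91683722]]
[360 243  16  11  77]
```

```bash
python3 -m handwheel '[[[-0.1, 0, 0, 0, 0, 0, 0], [-0.2, 0, 0, 0, 0, 0, 0], [-0.3, 0, 0, 0, 0, 0, 0], [-0.4, 0, 0, 0, 0, 0, 0], [-0.5, 0, 0, 0, 0, 0, 0], [-0.6, 0, 0, 0, 0, 0, 0], [-0.7, 0, 0, 0, 0, 0, 0], [-0.8, 0, 0, 0, 0, 0, 0]]]'
cat > fr.py <<'E'
from h import *
c=grab("scene");s=bot.read_state();q=proj(c,[s["position"],s["position"]+s["tcp_rot"]@[-.0275,0,-.006],s["position"]+s["tcp_rot"]@[-.049,0,-.006]]);print(q.round(1).tolist())
x0,y0=int(q[0,0])-15,int(q[0,1])-20
h=cv2.cvtColor(c["color"],cv2.COLOR_RGB2HSV)
def bl(x0,y0,x1,y1):
    g=h[y0:y1,x0:x1].copy();b=((g[...,0]>16)&(g[...,0]<32)&(g[...,1]>130)&(g[...,2]>60)).astype(np.uint8)
    k,l,st,ce=cv2.connectedComponentsWithStats(b)
    for i in range(1,k):
        if st[i,4]>8: print(st[i]+[x0,y0,0,0,0],(ce[i]+[x0,y0]).round(1))
bl(x0,y0,x0+70,y0+60);print();bl(365,215,450,280)
E
python3 fr.py
```

```text
time_s: 23.95
position: [0.5024, 0.1053, 0.1696]
tcp_rot: [[-0.001, 1.0, 0.0], [0.708, 0.0, 0.706], [0.706, 0.001, -0.708]]
force: [0.2, 0.0, -0.5]
opening: 0.25
grasp_force: 30.0
[[318.2, 204.7], [332.1, 207.4], [340.7, 212.2]]
[334 193  24  24 118] [346.3 202.6]

[396 240   7   9  42] [399.6 244.2]
```

To row units: -0.016 m is -1.6, -0.014 m is -1.4.

```bash
python3 -m handwheel '[[[-0.2, 0, 0, 0, 0, 0, 0], [-0.4, 0, 0, 0, 0, 0, 0], [-0.6, 0, 0, 0, 0, 0, 0], [-0.8, 0, 0, 0, 0, 0, 0], [-1, 0, 0, 0, 0, 0, 0], [-1.2, 0, 0, 0, 0, 0, 0], [-1.4, 0, 0, 0, 0, 0, 0], [-1.6, 0, 0, 0, 0, 0, 0], [-1.6, 0, 0, 0, 0, 0, 0]]]'; python3 fr.py
python3 - <<'E'
from h import *
t=grab("top");h=cv2.cvtColor(t["color"],cv2.COLOR_RGB2HSV)[215:275,340:425].copy()
b=((h[...,0]>14)&(h[...,0]<32)&(h[...,1]>110)&(h[...,2]>60)).astype(np.uint8)
k,l,st,ce=cv2.connectedComponentsWithStats(b)
for i in range(1,k):
    if st[i,4]>8: print("top",st[i]+[340,215,0,0,0], onz(t,[ce[i]+[340,215]],.02))
print(proj(t,[[.502,-.0112,.0616],[.502,-.045,.03],[.502,-.1,.01]]))
E
```

```text
time_s: 24.9
position: [0.5021, 0.0947, 0.1587]
tcp_rot: [[-0.0, 1.0, -0.0], [0.707, 0.0, 0.707], [0.707, -0.0, -0.707]]
force: [-0.4, 0.1, -1.0]
opening: 0.252
grasp_force: 30.0
[[324.7, 208.4], [338.2, 210.9], [346.5, 215.6]]
[349 196   9   8  20] [352.8 199.1]
[339 209   7  11  23] [343. 215.]

[396 240   7   9  42] [399.6 244.2]
[[359.87550808 241.30501802]
 [379.17389991 242.88700611]
 [411.11261619 244.27687475]]
```

To row units: 0.11 m is 11, 0.1 m is 10.

```bash
python3 -m handwheel '[[[0.5, 0, 0, 0, 0, 0, 0], [1.5, 0, 0, 0, 0, 0, 0], [3, 0, 0, 0, 0, 0, 0], [4.5, 0, 0, 0, 0, 0, 0], [6, 0, 0, 0, 0, 0, 0], [7.5, 0, 0, 0, 0, 0, 0], [9, 0, 0, 0, 0, 0, 0], [10, 0, 0, 0, 0, 0, 0], [11, 0, 0, 0, 0, 0, 0], [11, 0, 0, 0, 0, 0, 0]]]'
python3 - <<'E'
from pl import *
q=1
R=np.array([[0,1,0],[1,0,0],[0,0,-1.]])
plan([.4105,.172,.236],RT);plan([.4105,.125,.15],R);plan([.4105,.118,.02],R)
E
```

```text
time_s: 26.0
position: [0.502, 0.1735, 0.2376]
tcp_rot: [[-0.003, 1.0, -0.0], [0.707, 0.002, 0.707], [0.707, 0.002, -0.707]]
force: [-0.3, 0.0, -0.9]
opening: 0.252
grasp_force: 30.0
[-0.002  -0.0915  0.0001] [-0.    0.    0.15]
[-0.096  -0.0918  0.0277] [  0.05 -45.     0.14]
[-0.1929 -0.092   0.1147] [  0.05 -45.     0.14]
```

To row units: -0.193 m is -19.3, -0.19 m is -19, -45 degrees is -11.25.

```bash
python3 -m handwheel '[[[0, -3, 0, 0, 0, 0, 0], [0, -6, 0, 0, 0, 0, 0], [-0.2, -9.15, 0, 0, 0, 0, 0], [-1.5, -9.15, 0.4, 0, -2, 0, 0], [-3, -9.15, 0.8, 0, -4, 0, 0], [-5, -9.2, 1.3, 0, -6, 0, 0], [-6.5, -9.2, 1.8, 0, -8, 0, 0], [-8.5, -9.2, 2.4, 0, -10, 0, 0], [-9.6, -9.2, 2.77, 0, -11.25, 0, 0], [-9.6, -9.2, 2.77, 0, -11.25, 0, 0], [-13, -9.2, 5.8, 0, -11.25, 0, 0], [-16, -9.2, 8.5, 0, -11.25, 0, 0], [-18, -9.2, 10.3, 0, -11.25, 0, 0], [-19, -9.2, 11.2, 0, -11.25, 0, 0], [-19.3, -9.2, 11.47, 0, -11.25, 0, 0], [-19.3, -9.2, 11.47, 0, -11.25, 0, 0]]]'
python3 -m handwheel '[[[0, 0, 0.4, 0, 0, 0, 0], [0, 0, 0.8, 0, 0, 0, 0], [0, 0, 1, 0, 0, 0, 0], [0, 0, 1.1, 0, 0, 0, 0], [0, 0, 1.1, 0, 0, 0, 0]]]'; python3 -m handwheel '[[[0, 0, 0.2, 0, 0, 0, 0], [0, 0, 0.4, 0, 0, 0, 0], [0, 0, 0.4, 0, 0, 0, 0]]]'
```

```text
time_s: 27.6
position: [0.4103, 0.1166, 0.0189]
tcp_rot: [[0.001, 1.0, -0.001], [1.0, -0.001, 0.001], [0.001, -0.001, -1.0]]
force: [-0.9, 0.7, -0.1]
opening: 0.246
grasp_force: 30.0
time_s: 28.1
position: [0.4101, 0.1173, 0.0082]
tcp_rot: [[-0.001, 1.0, 0.0], [1.0, 0.001, 0.0], [0.0, 0.0, -1.0]]
force: [0.7, 0.5, -0.2]
opening: 0.247
grasp_force: 30.0
time_s: 28.4
position: [0.4102, 0.1173, 0.005]
tcp_rot: [[-0.001, 1.0, 0.001], [1.0, 0.001, 0.0], [0.0, 0.001, -1.0]]
force: [-0.6, 0.4, 10.5]
opening: 0.25
grasp_force: 30.0
```

Touched down. Release, lift clear and check.

To row units: -0.32 m is -32, -0.28 m is -28.

```bash
python3 -m handwheel '[[[0, 0, -0.1, 0, 0, 0, 0], [0, 0, -0.1, 0, 0, 0, 0.4], [0, 0, -0.1, 0, 0, 0, 0.5], [0, 0, -0.1, 0, 0, 0, 0.6], [0, 0, -0.1, 0, 0, 0, 0.6], [0, 0, -2, 0, 0, 0, 0.6], [0, 0, -6, 0, 0, 0, 0.6], [0, 0, -11, 0, 0, 0, 0.6], [0, -2, -16, 0, 0, 0, 0.6], [-3, -2, -20, 0, 0, 0, 0.6], [-8, -2, -22, 0, 0, 0, 0.6], [-13, -2, -22, 0, 0, 0, 0.6], [-18, -2, -22, 0, 0, 0, 0.6], [-23, -2, -22, 0, 0, 0, 0.6], [-28, -2, -22, 0, 0, 0, 0.6], [-32, -2, -22, 0, 0, 0, 0.6], [-32, -2, -22, 0, 0, 0, 0.6]]]'
python3 - <<'E'
from h import *
t=grab("top");S=grab("scene");w=grab("wrist");save(t,"t9");save(S,"s9")
def bl(c,n,x0,y0,x1,y1,lo=14,hi=32,sat=110,mn=15):
    g=cv2.cvtColor(c["color"],cv2.COLOR_RGB2HSV)[y0:y1,x0:x1].copy()
    b=((g[...,0]>lo)&(g[...,0]<hi)&(g[...,1]>sat)&(g[...,2]>60)).astype(np.uint8)
    k,l,st,ce=cv2.connectedComponentsWithStats(b)
    for i in range(1,k):
        if st[i,4]>mn:
            p=ce[i]+[x0,y0];print(n,st[i]+[x0,y0,0,0,0],p.round(1),onz(c,[p],.02).round(3))
bl(t,"top trough",345,222,418,268);bl(S,"scene trough",385,215,440,275)
bl(t,"top drift",240,275,380,320,5,32,90);bl(S,"scene drift",330,270,440,345,5,32,90)
old=cv2.imread("pics/scene0.png")[:,:,::-1]
F=np.array([.502,-.0112,.0616]);a=np.array([0,1,1])/2**.5
for n,c in(("top",t),("scene",S)):
    th=np.linspace(0,6.28,60)[:,None];e2=np.array([0,-1,1])/2**.5
    P=[F+s*a+.022*(np.cos(th)*[1,0,0]+np.sin(th)*e2) for s in(0,.09)]
    p=proj(c,np.vstack(P));print(n,"pred bbox",p.min(0),p.max(0))
    x0,y0=(p.min(0)-8).astype(int);x1,y1=(p.max(0)+8).astype(int)
    m=(c["color"][y0:y1,x0:x1].max(2)<68).astype(np.uint8);k,l,st,ce=cv2.connectedComponentsWithStats(m)
    i=1+st[1:,4].argmax();print(st[i]+[x0,y0,0,0,0],st[i][:2]+st[i][2:4]+[x0,y0])
for n,o,c in(("top","top0",t),("scene","scene0",S)):
    o=cv2.imread("pics/%s.png"%o)[:,:,::-1];d=np.abs(o.astype(int)-c["color"]).max(2)
    for nm,b in(("block",(228,122,280,175)),("pot",(325,118,360,150)),("pl",(270,165,362,197)),("cut",(356,133,442,177))) if n=="top" else(): print(nm,(d[b[1]:b[3],b[0]:b[2]]>60).mean().round(3))
E
```

```text
time_s: 30.1
position: [0.3914, -0.2092, 0.2244]
tcp_rot: [[0.006, 1.0, 0.003], [1.0, -0.006, -0.004], [-0.004, 0.003, -1.0]]
force: [0.2, 0.3, 0.3]
opening: 0.6
grasp_force: 0.0
top trough [368 233  21  18 272] [378.2 242.5] [[ 0.503 -0.045  0.02 ]]
scene trough [396 240   7  10  46] [399.6 244.5] [[ 0.497 -0.055  0.02 ]]
top drift [262 291  37  14 484] [280.1 297.2] [[0.411 0.113 0.02 ]]
top drift [355 293   9  13 100] [358.8 298.8] [[ 0.411 -0.014  0.02 ]]
scene drift [412 281  14  15 109] [420.  287.4] [[ 0.403 -0.009  0.02 ]]
scene drift [358 285  17   9  66] [365.2 288.9] [[0.453 0.059 0.02 ]]
scene drift [335 312  41  33 738] [354.6 327.1] [[0.403 0.12  0.02 ]]
scene drift [407 315  33  30 510] [428.2 334.4] [[0.329 0.049 0.02 ]]
top pred bbox [309.06270932 222.75807084] [370.82416151 255.37766509]
[ 309  217   69   46 2356] [378 263]
scene pred bbox [335.87778277 202.13271651] [391.57832245 247.20221424]
[ 327  203   59   52 1586] [386 255]
block 0.086
pot 0.0
pl 0.369
cut 0.0
```

Run:
```python
from h import *
w=grab("wrist");t=grab("top");save(w,"w9")
print(w["c2w"][:3,3],proj(w,[[.502,-.0525,.0125],[.502,-.035,.03],[.502,-.0112,.0616]]))
def blob(c,x0,y0,x1,y1):
    g=cv2.cvtColor(c["color"],cv2.COLOR_RGB2HSV)[y0:y1,x0:x1].copy()
    b=((g[...,0]>14)&(g[...,0]<32)&(g[...,1]>110)&(g[...,2]>60)).astype(np.uint8)
    k,l,st,ce=cv2.connectedComponentsWithStats(b)
    for i in range(1,k):
        if st[i,4]>25: print(st[i]+[x0,y0,0,0,0],(ce[i]+[x0,y0]).round(1))
p=proj(w,[[.502,-.0525,.0125]])[0].astype(int);x0,y0=max(p[0]-60,0),max(p[1]-90,0)
blob(w,x0,y0,p[0]+60,max(p[1]+60,30));blob(t,345,222,418,268)
g=w["color"][max(p[1]-50,0):p[1]+40:5,p[0]]
print(p,g.tolist())
```

```text
[ 0.38871218 -0.1292361   0.38717504] [[439.32857002  35.39647704]
 [446.74201502   9.31684187]
 [461.5026292  -34.35512371]]
[ 411    0   71   44 2191] [444.3  16.7]
[368 233  21  25 278] [378.  242.9]
[439  35] [[104, 77, 31], [105, 79, 32], [108, 81, 32], [109, 80, 31], [110, 81, 32], [112, 83, 34], [113, 84, 34], [113, 83, 32], [116, 87, 34], [78, 78, 81], [75, 75, 76], [76, 76, 79], [147, 147, 152], [191, 191, 196], [193, 191, 196]]
```

To row units: 0.11 m is 11, 0.08 m is 8.

```bash
python3 -m handwheel '[[[0, 4, 0, 0, 0, 0, 0.6], [0, 8, 0, 0, 0, 0, 0.6], [0, 11, 0, 0, 0, 0, 0.6], [0, 11, 0, 0, 0, 0, 0.6], [0, 11, 0, 0, 0, 0, 0.6]]]'
python3 - <<'E'
from h import *
w=grab("wrist");t=grab("top");save(w,"w10")
e=np.array([0,-1,1])/2**.5;a=np.array([0,1,1])/2**.5
for n,C in(("rest",np.array([.502,-.035,.0302])),("hung",np.array([.502,-.031,.0418]))):
    for s in(-.025,.025): 
        q=[C+s*a+k*.012*e for k in(-1,0,1)];print(n,s,"w",proj(w,q).round(0).tolist(),"t",proj(t,q).round(0).tolist())
col=int(proj(w,[[.502,-.04,.03]])[0,0]);print(col)
for r in range(0,130,4):print(r,w["color"][r,col-24:col+25:8].tolist())
E
```

```text
time_s: 30.85
position: [0.4999, -0.2006, 0.2237]
tcp_rot: [[-0.004, 1.0, -0.002], [1.0, 0.004, 0.001], [0.001, -0.002, -1.0]]
force: [-0.5, 0.2, 0.7]
opening: 0.6
grasp_force: 0.0
rest -0.025 w [[315.0, 27.0], [315.0, 35.0], [315.0, 43.0]] t [[377.0, 244.0], [383.0, 244.0], [388.0, 243.0]]
rest 0.025 w [[315.0, -29.0], [315.0, -22.0], [315.0, -14.0]] t [[357.0, 242.0], [363.0, 242.0], [369.0, 242.0]]
hung -0.025 w [[315.0, 19.0], [315.0, 27.0], [315.0, 36.0]] t [[375.0, 243.0], [381.0, 243.0], [387.0, 243.0]]
hung 0.025 w [[315.0, -40.0], [316.0, -33.0], [316.0, -25.0]] t [[355.0, 242.0], [361.0, 241.0], [367.0, 241.0]]
314
0 [[247, 216, 145], [243, 208, 138], [235, 189, 76], [117, 88, 35], [103, 77, 30], [125, 93, 59], [125, 95, 63]]
4 [[247, 217, 146], [244, 209, 138], [233, 186, 75], [116, 87, 35], [103, 77, 32], [126, 96, 60], [124, 95, 62]]
8 [[247, 217, 146], [244, 209, 140], [232, 186, 75], [117, 87, 36], [104, 77, 32], [128, 96, 62], [125, 96, 62]]
12 [[247, 217, 145], [244, 210, 141], [232, 185, 75], [117, 86, 35], [103, 78, 32], [130, 98, 63], [125, 95, 61]]
16 [[247, 217,
[... 2710 characters left out ...]
, 238, 230], [250, 249, 244], [233, 229, 217], [236, 233, 225], [234, 230, 220]]
112 [[210, 205, 192], [236, 233, 226], [239, 236, 228], [248, 246, 239], [231, 227, 215], [231, 228, 216], [226, 221, 208]]
116 [[215, 208, 194], [237, 234, 226], [242, 240, 232], [245, 243, 236], [228, 225, 212], [221, 216, 203], [227, 223, 208]]
120 [[227, 222, 210], [234, 231, 221], [248, 246, 240], [240, 237, 229], [229, 226, 213], [226, 221, 207], [232, 229, 216]]
124 [[229, 226, 215], [233, 230, 220], [249, 246, 241], [232, 229, 217], [235, 233, 224], [241, 238, 229], [228, 224, 210]]
128 [[230, 227, 216], [232, 229, 218], [242, 239, 231], [229, 226, 214], [233, 229, 218], [247, 245, 238], [229, 226, 213]]
```

```bash
python3 -c "
from rig import bot
print(bot.hand_in())"
```

```text
the job is handed in; nothing more can be done
None
```

The job is handed in with no verdict printed: by the last camera measurements the mould lies empty in the V, the bar rests in the trough leaning on the ramp, and the drift lies on the tray. The other tools were checked only by image difference, which was clear for the pot and cutters but showed changes at the block and pliers that I put down to arm shadows.

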